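# Raise the reservoir stand by one hole and load its bottle

## Robot

A 6-joint arm with a two-finger parallel gripper is mounted at the origin on a cart in front of the work surface, level with it; the furniture and walls round the work are solid. World frame = base frame: x ahead of the robot, y to its left, z up, the work surface at z = 0. Lengths are in m, angles in rad, forces in N, time in s.
With the tool pointing down it reaches from about 0.35 to 0.95 m from the base axis. Payload 17.4 kg.
Tool frame: the origin (TCP) lies at the very end of the fingers, on their centre line; the grasp point (between the pads) lies r.grip_point_offset behind it (r.grip_point_offset is the distance from the TCP to the grasp point, in m); z points along the fingers, y is the line along which they close (so a half turn about z gives the same grasp; the last joint's range is limited). The gripper opens to 93 mm and grips with 3 to 60 N. Pads are 15 mm wide; open, the fingers measure 128 mm over their backs; the gripper's body (75 mm by 188 mm) begins 65 mm behind the grasp point.
Start: joints at [1.085, 0.116, 1.442, -0, 1.584, -0.038], TCP at [0.292, 0.608, 0.219] pointing down, gripper open.
Joint ranges: [-2.83, 2.83], [-0.83, 2.19], [0.07, 2.5], [-1.14, 4.28], [0.01, 3], [-2.97, 2.97]. Speed limits (rad/s): [1.89, 1.89, 2.22, 3.14, 3.14, 3.14].

## Interface

Orientations are given as [roll, pitch, yaw] about the fixed x, y, z axes, in that order (R = Rz(yaw) Ry(pitch) Rx(roll)).
In Python, from cell import r gives the robot as it stands.
- The arm moves only by the tool apply_moves, never from a script. Its arguments are lists of equal length, an entry for each row: "slide": the shift along the tool's x, y, z in cm, a list of three; "rot": the turn, a rotation vector about the tool's x, y, z in units of 8 degrees (1.0 is 8 degrees), a list of three; "hand": the closure in counts, from 0 (fully open) to 255 (shut). In form: {"slide": [[dx, dy, dz], ...], "rot": [[rx, ry, rz], ...], "hand": [hand, ...]}. A call has exactly 5 rows; each row shifts and turns the commanded pose from where the row before left it, along the tool's axes as they then stand; what a row does not reach is not made up. A row lasts 1/10 s, in which the tool goes at most 50 mm and 8.59 degrees, less where a joint would pass 70% of its speed; a pose out of reach is approached as far as the arm can. A call is refused whole if a number of a shift passes 5 or a number of a turn 1, either way. A call with a gripper value outside its range is refused whole. The fingers move at their own pace and stop on an object; "squeeze" is the grip in N (left out, the last holds). Time passes only in rows, so rows that do not move let the fingers close, or fill a call up. It gives the time, the measured TCP pose, the force, the opening and the grip force at its end, in the units of the state.
- r.sense(): the state, without advancing time (a new reading comes with each control period).
- r.capture(name): name is "scene" or "top" or "wrist"; returns a dict with "pixels" (480x640x3 uint8, red, green, blue), "fx", "fy", "cx", "cy" (pixels), "pose" (4x4, takes a point from camera to world coordinates); the wrist camera has in their place "hand_eye" (4x4, takes a point from camera to tool coordinates, whose origin is the TCP and whose axes are the flange's). Camera axes: x right, y down, z forward; pixel columns grow to the right and rows downward; lengths in m; the calibration is good to about 2 mm. A picture is of the moment at which its call begins: read the wrist's pose just before it. There is no depth.
- r.hand_in(): hands the job in; it is judged then, once.
The state is a dict: "t": time; "joints": joint angles; "qd": joint speeds; "joint_torque": joint torques, N m; "tcp_pos": TCP position; "eef_rot": TCP orientation; "contact_force": force on the tool from outside, world axes, zero at the start; "torque": the same for the moment, N m; "opening": finger opening in m; "finger_force": force on a finger pad.
Only numpy, scipy, OpenCV 4.12 (cv2) and the standard library are available. Lean on these libraries where they do the work, as an engineer would, in place of code of your own. Each camera call takes 0.05 s, during which the arm holds its last target. There are 200 camera calls.

## Task

Raise the reservoir stand by one hole: pinch its two snap buttons in flush, slide the square outer tube up until the buttons spring out through the next pair of holes, and let go; do not drag the tube hard against the buttons or pull on hard once they have caught. Then stand the larger of the two screw-cap bottles to the right of the tube rack upright in the stand's cup, setting it down gently, and leave the other bottles and the beaker where they are.

Things in the scene. Friction and masses are not known exactly. Their poses are not given: they have to be found in the camera images.
- stand: Telescoping reservoir stand, fixed to the bench. Origin on the bench, on the axis of the upright column; z up, x from the column toward the cup. Foot plate 150 x 110 x 13 mm, from x = -50 to +100 mm. A square steel inner post stands on it; over the post the aluminium outer tube, with the cup, slides straight up and down (it cannot turn).
- snap_mid (a point): Point on the column's axis between the two snap buttons, 140 mm above the bench, fixed to the post; axes as the stand's. The buttons are round-nosed steel pins, 11 mm across, looking out along +y and -y; caught in holes they stand out 5 mm from the tube's faces (38 mm over both) and lock the tube. Each spring gives 1.2 N at first, 3 N when flush (5 mm in); stop at 8 mm.
- tube: Outer tube, 28 mm square, wall 2 mm; origin at the centre of its foot, 30 mm above the bench at the start, axes as the stand's. Weighs 0.45 kg with its cup; slides with 1 to 3 N of friction; drops if let go between holes. Its y faces each have three round holes 12.5 mm wide, one above the other; at the start the buttons stand out through the top pair, 45 mm below the tube top.
- tube_top (a point): Middle of the top of the tube's black end cap (29 mm square), 185 mm above the bench at the start. With both buttons flush, a pull of 15 to 25 N tucks their noses under the wall; 8 mm on they ride inside and need no more pressing. The holes are unevenly spaced, 25 to 60 mm apart, so feel for the catch: then the buttons spring out and lock the tube (1.5 mm of play).
- holder_floor (a point): Centre of the inner floor of the round grey plastic cup bracketed to the outer tube, 64 mm from the column's axis toward +x and 26 mm below the tube top; it rises with the tube. Bore 59 mm, rim 14 mm above the floor, 67 mm across outside.
- buffer_bottle: The larger of the two bottles with a blue screw cap to the right of the tube rack, 55 mm in diameter (body up to 83 mm), 100 mm tall with its cap, which is 34 mm across from 81 to 100 mm; about 0.11 to 0.23 kg; origin at the centre of its underside, z up. It stands on the bench, and is to stand in the cup.
- small_bottle: Bystander, not to be moved: small round bottle with screw cap (38 mm across, 52 mm tall); origin at the centre of its underside.
- dropper_bottle: Bystander, not to be moved: slim dropper bottle (32 mm across, 76 mm tall); origin at the centre of its underside.
- beaker_100: Bystander, not to be moved: small glass beaker (60 x 55 mm, 70 mm tall); origin at the centre of its underside.
Not all that is in view belongs to the job. Leave any blue or pink look-alike of the stand alone.

How it is judged:
By the outcome, as a careful person would: the job done as asked, in the order asked, and still so for the second after the job is handed in, with the robot touching nothing.
It also fails if it takes over 58 s, if anything falls off the work surface, if the arm or the gripper's body presses on something with over 40 N, if the wrist force passes 120 N, or if a joint passes its speed limit or range.

## Working session

There is one attempt and no reset: what is moved stays moved. The work goes in short steps, Python scripts to look and compute and a tool call to move; the robot and the scene stay as the last step left them, time stands still between calls to the robot, and variables do not carry over. Pictures are saved under pics/ and viewed, at most 10 in all, crops included, and the job is handed in when it is done.

Besides the shell and the picture viewer there is one more tool, called after "Call:" as a command line: name --argument value ..., lists and objects as JSON in quotes. apply_moves: Moves the arm, as the interface text tells. Its arguments: {"type":"object","properties":{"slide":{"type":"array"},"rot":{"type":"array"},"hand":{"type":"array"},"squeeze":{"type":"number"}},"required":["slide","rot","hand"]}

```bash
mkdir -p pics; ls
python3 - <<'E'
from cell import r
import cv2,numpy as np
s=r.sense();print({k:np.round(v,3) for k,v in s.items()},r.grip_point_offset)
for n in("scene","top"):
    c=r.capture(n);cv2.imwrite(f"pics/{n}0.png",c["pixels"][:,:,::-1]);print(n,c["fx"],c["cx"],c["cy"],np.round(c["pose"],3).tolist())
E
```

```text
pics
{'t': np.float64(0.0), 'joints': array([ 1.085,  0.116,  1.442, -0.   ,  1.584, -0.038]), 'qd': array([-0.001,  0.   , -0.   ,  0.001,  0.001,  0.001]), 'joint_torque': array([-0.0000e+00, -7.2126e+01, -6.2261e+01,  7.8000e-02,  2.4000e-02,
       -0.0000e+00]), 'tcp_pos': array([0.292, 0.608, 0.218]), 'eef_rot': array([-3.14 , -0.   ,  2.694]), 'contact_force': array([ 0.085, -0.42 ,  0.024]), 'torque': array([-0.035,  0.027, -0.008]), 'finger_force': np.float64(0.0), 'opening': np.float64(0.093)} 0.0188
scene 450.1693142765119 319.5772260795747 240.60945812810706 [[0.812, -0.249, 0.527, -0.052], [-0.583, -0.37, 0.724, -0.751], [0.014, -0.895, -0.446, 0.677], [0.0, 0.0, 0.0, 1.0]]
top 609.1117607514019 325.25180476240075 241.58443865741444 [[-0.027, -0.988, 0.152, 0.299], [-1.0, 0.027, 0.001, 0.104], [-0.005, -0.152, -0.988, 1.995], [0.0, 0.0, 0.0, 1.0]]
```

View pics/scene0.png

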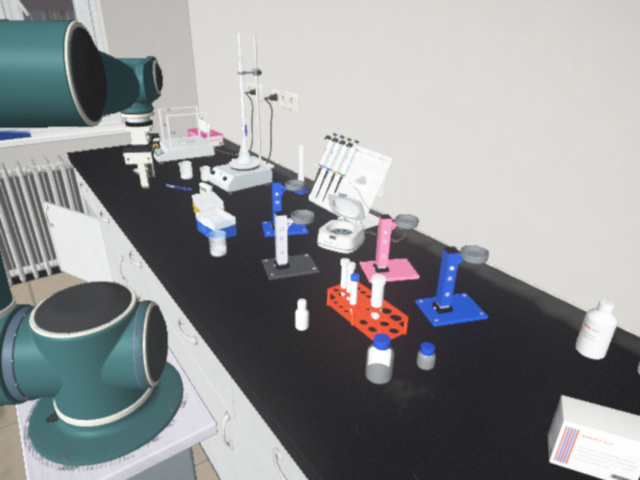

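View pics/top0.png

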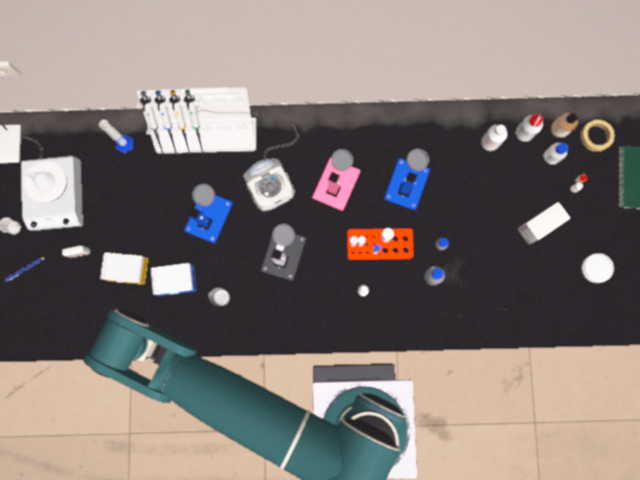

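The candidates in the scene view are stands at (285,215) blue, (290,245) grey/white with a dark foot, (388,250) pink and (450,290) blue, and blue caps at (380,360) large and (427,355) small. I choose the white stand with the dark grey foot and the bottle at (380,360). Next I check both in close crops and get rough positions.

```bash
cat > h.py <<'E'
import numpy as np,cv2
from scipy.spatial.transform import Rotation as R
from cell import r
def ray(c,uv,T=None):
    T=np.asarray(c["pose"]) if T is None else T
    d=T[:3,:3]@np.array([(uv[0]-c["cx"])/c["fx"],(uv[1]-c["cy"])/c["fy"],1.]);return T[:3,3],d
def onz(c,uv,z,T=None):
    o,d=ray(c,uv,T);return o+d*(z-o[2])/d[2]
def two(c1,u1,c2,u2):
    o1,d1=ray(c1,u1);o2,d2=ray(c2,u2)
    A=np.c_[d1,-d2];k=np.linalg.lstsq(A,o2-o1,rcond=None)[0]
    p,q=o1+k[0]*d1,o2+k[1]*d2;return (p+q)/2,np.linalg.norm(p-q)
def wristT(s,c):
    T=np.eye(4);T[:3,:3]=R.from_euler("xyz",s["eef_rot"]).as_matrix();T[:3,3]=s["tcp_pos"];return T@np.asarray(c["hand_eye"])
def proj(c,p,T):
    q=np.linalg.inv(T)@np.r_[p,1];return np.array([c["cx"]+c["fx"]*q[0]/q[2],c["cy"]+c["fy"]*q[1]/q[2]])
E
python3 - <<'E'
from h import *
s=r.capture("scene");t=r.capture("top")
a=cv2.resize(s["pixels"][190:290,245:345],None,fx=4,fy=4,interpolation=2)
b=cv2.resize(t["pixels"][215:295,245:325],(400,400),interpolation=2)
cv2.imwrite("pics/c1.png",np.hstack([a,b])[:,:,::-1])
for n,c,x in(("s",s,(335,325,110,70)),("t",t,(420,225,40,70))):
    h=cv2.cvtColor(c["pixels"],cv2.COLOR_RGB2HSV);m=cv2.inRange(h,(105,120,60),(130,255,255))
    k,_,st,ce=cv2.connectedComponentsWithStats(m)
    for i in range(1,k):
        u,v=ce[i]
        if x[0]<u<x[0]+x[2] and x[1]<v<x[1]+x[3] and st[i,4]>8: print(n,st[i],ce[i].round(1),onz(c,ce[i],.095).round(3),onz(c,ce[i],.05).round(3))
for n,u in(("foot",(284,255)),("cup",(284,235)),("col",(279,257))): print(n,onz(t,u,{"foot":.013,"cup":.17,"col":.185}[n]).round(3))
E
```

```text
s [373 334  18  16 226] [381.5 341.5] [ 0.475 -0.245  0.095] [ 0.515 -0.206  0.05 ]
s [420 341  16  15 185] [427.2 348.2] [ 0.535 -0.311  0.095] [ 0.58  -0.277  0.05 ]
t [439 237  11  10  88] [443.8 241.6] [ 0.58  -0.268  0.095] [ 0.587 -0.277  0.05 ]
t [432 268  12  11 104] [437.3 273.2] [ 0.481 -0.242  0.095] [ 0.486 -0.251  0.05 ]
foot [0.563 0.242 0.013]
cup [0.603 0.23  0.17 ]
col [0.534 0.245 0.185]
```

View pics/c1.png

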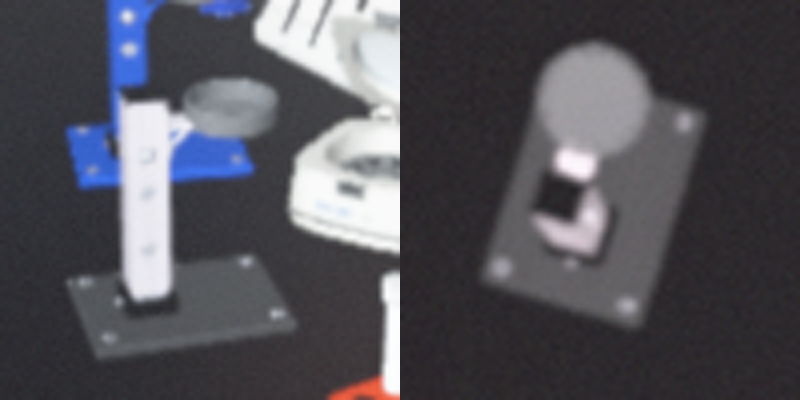

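The crop shows the real stand: silver tube on a dark grey foot, black cap at scene (281,214) and top (277,254), cup at top (284,234), holes on the tube at scene (281,229), (282,238) and (282,252). By the holes' spacing, the next one is about 30 mm down. The bottle's cap agrees in both views near (0.48, -0.243).

Run:
```python
from h import *
s=r.capture("scene");t=r.capture("top");w=r.capture("wrist")
print(np.round(w["hand_eye"],3).tolist(),w["fx"])
print(two(s,(281.2,214.2),t,(277.4,254)))
print("cap",onz(t,(277.4,254),.185),"cup",onz(t,(283.6,234.4),.173))
for a,b in(((386.6-245+0,0),0),): pass
f=[(245+(x-400)/5,215+y/5) for x,y in((708,110),(640,328),(482,280))]
P=[onz(t,p,.013) for p in f];print(np.round(P,3),[np.linalg.norm(P[i]-P[i+1]) for i in(0,1)])
d=P[0]-P[1];e=P[2]-P[1];print("yaw",np.arctan2(d[1],d[0]),np.arctan2(e[1],e[0])-np.pi/2)
S=np.array(r.sense()["tcp_pos"]);M=R.from_euler("xyz",r.sense()["eef_rot"]).as_matrix();print(M.round(3).tolist())
for tgt in ([.47,.26,.30],):print(M.T@(np.array(tgt)-S)*100)
```

```text
[[0.001, -0.966, -0.259, 0.072], [1.0, 0.001, 0.0, 0.002], [-0.0, -0.259, 0.966, -0.166], [0.0, 0.0, 0.0, 1.0]] 388.60715082370575
(array([0.54373552, 0.250387  , 0.17974678]), np.float64(0.0007012360021458677))
cap [0.5433377  0.24979912 0.185     ] cup [0.60440113 0.23107363 0.173     ]
[[0.62  0.167 0.013]
 [0.478 0.214 0.013]
 [0.512 0.317 0.013]] [np.float64(0.15047557237750203), np.float64(0.10829127337526977)]
yaw -0.3212383999260605 -0.32170034111808476
[[-0.901, 0.433, -0.0], [0.433, 0.901, -0.0], [0.0, -0.0, -1.0]]
[-31.10786133 -23.70990067  -8.14537462]
```

Call:
apply_moves --slide '[[-3.8, -2.1, -0.8], [-3.8, -2.1, -0.8], [-3.8, -2.1, -0.8], [-3.8, -2.1, -0.8], [-3.8, -2.1, 0]]' --rot '[[0, 0, 0], [0, 0, 0], [0, 0, 0], [0, 0, 0], [0, 0, 0]]' --hand '[0, 0, 0, 0, 0]'

```text
t: 0.85
tcp_pos: [0.419, 0.4302, 0.252]
eef_rot: [3.14, 0.001, 2.694]
contact_force: [0.9, 0.5, -1.0]
opening: 0.093
finger_force: 0.0
```

Call:
apply_moves --slide '[[-3.8, -2.1, 0], [-3.8, -2.1, 0], [-3.8, -2.1, 0], [-3.8, -2.1, 0], [0, 0, 0]]' --rot '[[0, 0, 0], [0, 0, 0], [0, 0, 0], [0, 0, 0], [0, 0, -0.99]]' --hand '[0, 0, 0, 0, 0]'

```text
t: 1.35
tcp_pos: [0.5209, 0.2864, 0.2506]
eef_rot: [-3.141, 0.001, 2.829]
contact_force: [-1.0, 1.0, 0.3]
opening: 0.0931
finger_force: 0.0
```

Run:
```python
from h import *
s=r.sense();w=r.capture("wrist");T=wristT(s,w);print(s["t"],np.round(s["tcp_pos"],4),np.round(s["eef_rot"],3),np.round(s["qd"],3))
cv2.imwrite("pics/w1.png",w["pixels"][:,:,::-1])
print("cap exp",proj(w,[.543,.25,.185],T),"cup exp",proj(w,[.604,.231,.173],T))
```

```text
1.35 [0.5209 0.2864 0.2506] [-3.141e+00  1.000e-03  2.829e+00] [ 0.064 -0.003  0.005  0.024  0.004 -1.437]
cap exp [275.51971545 300.35031407] cup exp [281.06652289 375.6373358 ]
```

View pics/w1.png

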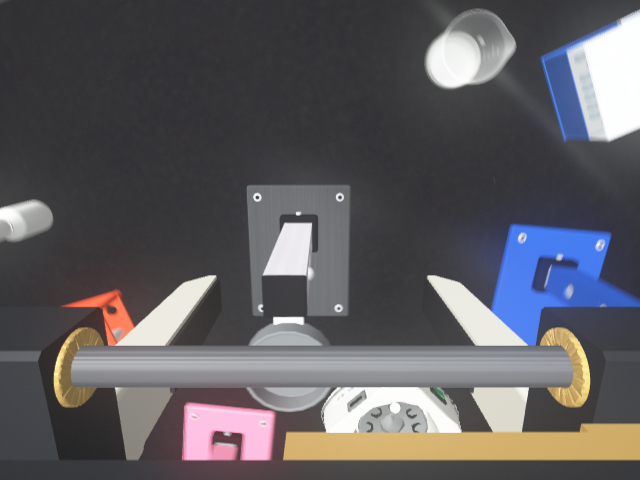

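The black cap is at about (285,297), the foot plate's edges run straight along the image (u 248–350), so the yaw fits. I measure the cap again with the arm at rest.

Run:
```python
from h import *
s=r.sense();w=r.capture("wrist");T=wristT(s,w);print(s["t"],np.round(s["tcp_pos"],4),np.round(s["eef_rot"],3),np.round(s["qd"],3))
g=cv2.cvtColor(w["pixels"],cv2.COLOR_RGB2GRAY)
m=cv2.inRange(g,0,30);sub=np.zeros_like(m);sub[260:330,240:330]=m[260:330,240:330]
k,_,st,ce=cv2.connectedComponentsWithStats(sub)
for i in range(1,k):
    if st[i,4]>100: print(st[i],ce[i]); print(onz(w,ce[i],.185,T))
print(g[296,240:330:3].tolist(), g[250:330:3,285].tolist())
# foot plate edges
for v in(205,230,300): print(v,g[v,235:365:2].tolist())
```

```text
1.4 [0.5199 0.288  0.2506] [-3.141  0.     2.842] [ 0.047 -0.002  0.     0.008  0.     0.255]
[66, 65, 65, 116, 115, 112, 115, 62, 62, 63, 63, 64, 63, 64, 65, 65, 65, 66, 64, 64, 64, 67, 119, 117, 121, 119, 118, 118, 118, 118] [235, 236, 236, 235, 235, 235, 234, 234, 235, 77, 66, 64, 65, 65, 64, 64, 66, 66, 64, 64, 66, 65, 64, 249, 252, 148, 147]
205 [57, 57, 58, 58, 59, 65, 117, 114, 114, 114, 111, 114, 117, 116, 114, 115, 113, 119, 116, 117, 116, 118, 114, 114, 116, 115, 114, 115, 117, 115, 116, 120, 116, 118, 115, 118, 116, 117, 116, 118, 116, 116, 114, 113, 114, 112, 114, 114, 114, 113, 111, 111, 111, 112, 110, 111, 105, 73, 67, 67, 67, 67, 66, 65, 64]
230 [58, 59, 60, 60, 62, 62, 120, 116, 115, 115, 112, 115, 119, 117, 115, 116, 117, 118, 117, 116, 120, 116, 96, 234, 233, 233, 233, 235, 236, 236, 237, 235, 234, 234, 236, 236, 236, 195, 63, 62, 58, 116, 118, 118, 117, 114, 117, 119, 118, 114, 116, 116, 112, 114, 113, 113, 87, 64, 65, 63, 62, 61, 63, 61, 63]
300 [65, 65, 66, 65, 65, 65, 65, 120, 115, 112, 112, 115, 80, 61, 64, 62, 63, 64, 63, 63, 64, 64, 64, 64, 64, 65, 63, 64, 66, 64, 64, 64, 65, 63, 67, 118, 117, 115, 118, 116, 118, 117, 117, 119, 116, 115, 118, 121, 117, 117, 116, 117, 115, 113, 114, 73, 62, 61, 60, 59, 60, 60, 61, 60, 60]
```

Run:
```python
from h import *
s=r.sense();w=r.capture("wrist");T=wristT(s,w);print(s["t"],np.round(s["tcp_pos"],4),np.round(s["eef_rot"],4))
g=cv2.cvtColor(w["pixels"],cv2.COLOR_RGB2GRAY).astype(int)
def edges(v):
    a=np.convolve(g[v,235:365],[.5,0,-.5],'same')[3:-3];return 238+a.argmax(),238+a.argmin()
L=[];Q=[]
for v in(200,210,300,305):
    a=g[v-1:v+2,235:365].mean(0)>90;i=np.where(a)[0]+235;p,q=onz(w,(i[0]-.5,v),.013,T),onz(w,(i[-1]+.5,v),.013,T);L.append(p);Q.append(q);print(v,i[0],i[-1],np.linalg.norm(p-q))
for A in(L,Q):
    d=A[-1]-A[0];print("edge yaw",np.arctan2(d[1],d[0]))
row=g[295,235:330];i=np.where(row<85)[0]+235;i=i[i>255];print(i[0],i[-1])
col=g[255:330,283];j=np.where(col<85)[0]+255;print(j[0],j[-1])
u=(i[0]+i[-1])/2; vb=j[-1]+.5
far=onz(w,(u,vb),.185,T);yaw=-.31
print("cap centre",far-.0145*np.array([np.cos(yaw),np.sin(yaw),0]), "width",np.linalg.norm(onz(w,(i[0],295),.185,T)-onz(w,(i[-1],295),.185,T)))
```

```text
1.45 [0.5192 0.2891 0.2506] [-3.1415e+00 -1.0000e-04  2.8328e+00]
200 245 347 0.10794525504130699
210 245 346 0.10762084859077993
300 249 344 0.10786191199611549
305 249 344 0.10825209505195357
edge yaw -0.32129904843665463
edge yaw -0.31873173592689685
258 302
279 319
cap centre [0.54134525 0.25551332 0.185     ] width 0.028258521828087167
```

Call:
apply_moves --slide '[[-1.7, -1.4, 0], [-1.6, -1.3, 0], [0, 0, 0], [0, 0, 0], [0, 0, 0]]' --rot '[[0, 0, 0.08], [0, 0, 0], [0, 0, 0], [0, 0, 0], [0, 0, 0]]' --hand '[0, 0, 0, 0, 0]'

```text
t: 2.0
tcp_pos: [0.5412, 0.255, 0.2507]
eef_rot: [3.141, -0.0, 2.82]
contact_force: [-0.7, -0.7, -0.2]
opening: 0.0929
finger_force: 0.0
```

Run:
```python
from h import *
s=r.sense();w=r.capture("wrist");T=wristT(s,w);print(s["t"],np.round(s["tcp_pos"],4),np.round(s["eef_rot"],4),np.round(s["qd"],3))
cv2.imwrite("pics/w2.png",w["pixels"][:,:,::-1])
M=T[:3,:3]
g=cv2.cvtColor(w["pixels"],cv2.COLOR_RGB2GRAY).astype(int)
c=proj(w,[.5425,.253,.185],T);print("exp",c)
u0,v0=c.round().astype(int)
i=u0-40+np.where(g[v0,u0-40:u0+40]<85)[0];print(i[0],i[-1],len(i))
j=v0-40+np.where(g[v0-40:v0+40,u0]<85)[0];print(j.tolist())
u=(i[0]+i[-1])/2;far=onz(w,(u,j[-1]+.5),.185,T);yaw=-.32
print("cap",far-.0145*np.array([np.cos(yaw),np.sin(yaw),0]),np.linalg.norm(onz(w,(i[0],v0),.185,T)-onz(w,(i[-1]+1,v0),.185,T)))
v=int(v0-75);a=np.where(g[v]>90)[0];a=a[(a>u0-80)&(a<u0+80)];print(v,a[0],a[-1]);mid=(onz(w,(a[0],v),.013,T)+onz(w,(a[-1],v),.013,T))/2;print("footmid",mid,"lateral offset of cap from foot line:",(far-mid)@np.array([-np.sin(yaw),np.cos(yaw),0]))
```

```text
2.0 [0.5412 0.255  0.2507] [ 3.1415e+00 -2.0000e-04  2.8205e+00] [ 0.002 -0.001  0.001  0.     0.001 -0.012]
exp [316.095954   255.55219509]
297 342 46
[232, 233, 234, 235, 236, 237, 238, 239, 240, 241, 242, 243, 244, 245, 246, 247, 248, 249, 250, 251, 252, 253, 254, 255, 256, 257, 258, 259, 260, 261, 262, 263, 264, 265, 266, 267, 268, 269, 270, 271, 272, 273, 274]
cap [0.54133963 0.25560566 0.185     ] 0.02874440704957326
181 268 371
footmid [0.51830675 0.26248674 0.013     ] lateral offset of cap from foot line: 0.0007136023971721056
```

View pics/w2.png

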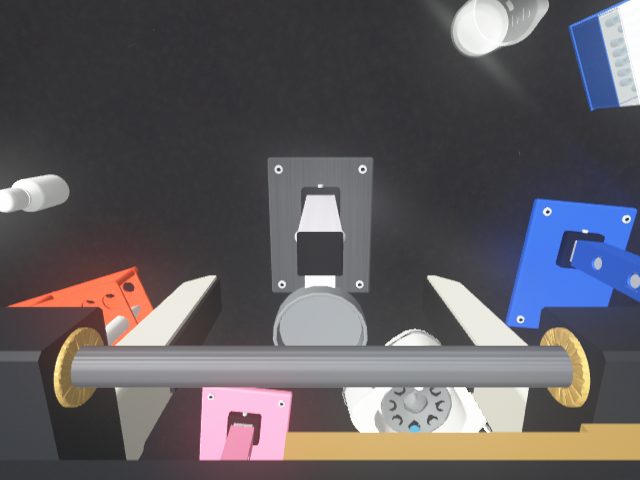

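The cap is centred between the fingers ((320,254), fingers at u 217 and 428), and both buttons show as bumps at (297,237) and (344,237). I descend and close with the pads at button height.

Call:
apply_moves --slide '[[0, 0, 4], [0, 0, 4], [0, 0, 3], [0, 0, 1.8], [0, 0, 0]]' --rot '[[0, 0, 0], [0, 0, 0], [0, 0, 0], [0, 0, 0], [0, 0, 0]]' --hand '[0, 0, 0, 80, 130]' --squeeze 30

```text
t: 2.55
tcp_pos: [0.5407, 0.2542, 0.1205]
eef_rot: [-3.139, -0.003, 2.821]
contact_force: [0.2, -0.2, 0.4]
opening: 0.0813
finger_force: 0.0
```

Call:
apply_moves --slide '[[0, 0, 0], [0, 0, 0], [0, 0, 0], [0, 0, 0], [0, 0, 0]]' --rot '[[0, 0, 0], [0, 0, 0], [0, 0, 0], [0, 0, 0], [0, 0, 0]]' --hand '[150, 170, 200, 200, 200]'

```text
t: 3.05
tcp_pos: [0.5419, 0.2541, 0.1232]
eef_rot: [3.141, 0.001, 2.821]
contact_force: [-0.5, -0.3, -0.6]
opening: 0.0412
finger_force: 0.0
```

Call:
apply_moves --slide '[[0, 0, 0], [0, 0, 0], [0, 0, 0], [0, 0, 0], [0, 0, 0]]' --rot '[[0, 0, 0], [0, 0, 0], [0, 0, 0], [0, 0, 0], [0, 0, 0]]' --hand '[200, 200, 220, 220, 220]'

```text
t: 3.55
tcp_pos: [0.5417, 0.2537, 0.1226]
eef_rot: [-3.141, -0.0, 2.821]
contact_force: [-2.2, -4.6, 1.7]
opening: 0.0285
finger_force: 30.0
```

Call:
apply_moves --slide '[[0, 0, 0], [0, 0, 0], [0, 0, -0.1], [0, 0, -0.1], [0, 0, -0.1]]' --rot '[[0, 0, 0], [0, 0, 0], [0, 0, 0], [0, 0, 0], [0, 0, 0]]' --hand '[220, 220, 220, 220, 220]' --squeeze 55

```text
t: 4.05
tcp_pos: [0.5416, 0.2537, 0.1247]
eef_rot: [-3.141, -0.001, 2.821]
contact_force: [2.5, -5.1, -10.3]
opening: 0.0279
finger_force: 55.0
```

Call:
apply_moves --slide '[[0, 0, -0.1], [0, 0, -0.1], [0, 0, 0], [0, 0, 0], [0, 0, 0]]' --rot '[[0, 0, 0], [0, 0, 0], [0, 0, 0], [0, 0, 0], [0, 0, 0]]' --hand '[220, 220, 220, 220, 220]'

```text
t: 4.55
tcp_pos: [0.5416, 0.2537, 0.1268]
eef_rot: [-3.141, -0.0, 2.821]
contact_force: [1.8, -4.5, -7.1]
opening: 0.0277
finger_force: 55.0
```

Call:
apply_moves --slide '[[0, 0, -0.2], [0, 0, -0.2], [0, 0, -0.2], [0, 0, -0.2], [0, 0, 0]]' --rot '[[0, 0, 0], [0, 0, 0], [0, 0, 0], [0, 0, 0], [0, 0, 0]]' --hand '[220, 220, 220, 220, 220]'

```text
t: 5.05
tcp_pos: [0.5417, 0.2537, 0.1353]
eef_rot: [-3.141, -0.0, 2.821]
contact_force: [-0.8, -6.5, -2.6]
opening: 0.028
finger_force: 55.0
```

Run:
```python
from h import *
s=r.sense();print(s["t"],s["tcp_pos"],s["contact_force"],s["finger_force"],s["opening"])
a=r.capture("scene")["pixels"][190:290,245:345]
w=r.capture("wrist")["pixels"][100:340,200:440]
cv2.imwrite("pics/c2.png",np.hstack([cv2.resize(a,(400,400),interpolation=2),cv2.resize(w,(400,400),interpolation=2)])[:,:,::-1])
```

```text
5.05 [0.54165908 0.25372214 0.13526334] [-0.77910103 -6.48178401 -2.60793055] 55.000831119250506 0.02800065115677999
```

View pics/c2.png

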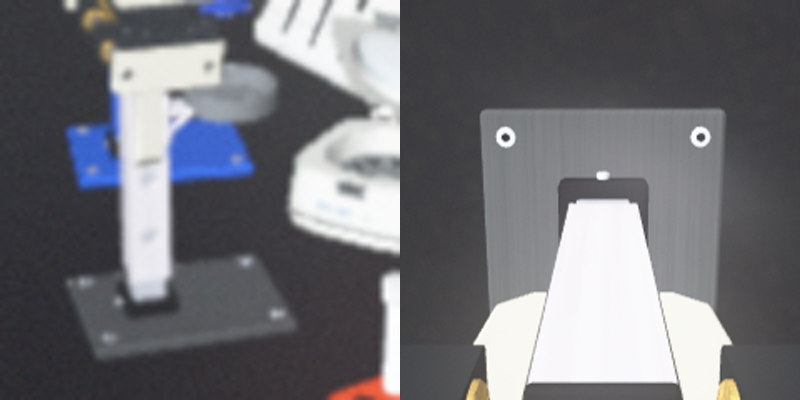

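The tube has risen about 12 mm with the fingers: its holes are now at crop y 178 and 236 (were 193 and 250), and the inner post shows at its foot. I reduce the grip so that it slips rather than pulls hard at the catch, and go on.

Call:
apply_moves --slide '[[0, 0, 0], [0, 0, -0.2], [0, 0, -0.2], [0, 0, -0.2], [0, 0, -0.1]]' --rot '[[0, 0, 0], [0, 0, 0], [0, 0, 0], [0, 0, 0], [0, 0, 0]]' --hand '[220, 220, 220, 220, 220]' --squeeze 22

```text
t: 5.65
tcp_pos: [0.5416, 0.2537, 0.1418]
eef_rot: [-3.14, -0.001, 2.821]
contact_force: [3.4, -4.7, -8.5]
opening: 0.0286
finger_force: 22.0
```

Call:
apply_moves --slide '[[0, 0, -0.1], [0, 0, -0.1], [0, 0, -0.1], [0, 0, 0], [0, 0, 0]]' --rot '[[0, 0, 0], [0, 0, 0], [0, 0, 0], [0, 0, 0], [0, 0, 0]]' --hand '[220, 220, 220, 220, 220]'

```text
t: 6.15
tcp_pos: [0.5416, 0.2537, 0.145]
eef_rot: [-3.14, -0.0, 2.821]
contact_force: [1.4, -5.9, -6.3]
opening: 0.0284
finger_force: 22.0
```

Rise is now about 22.4 mm. From here I feel for the catch in small steps.

Call:
apply_moves --slide '[[0, 0, -0.1], [0, 0, -0.1], [0, 0, -0.1], [0, 0, -0.1], [0, 0, 0]]' --rot '[[0, 0, 0], [0, 0, 0], [0, 0, 0], [0, 0, 0], [0, 0, 0]]' --hand '[220, 220, 220, 220, 220]'

```text
t: 6.65
tcp_pos: [0.5416, 0.2537, 0.1492]
eef_rot: [-3.141, -0.0, 2.821]
contact_force: [-0.1, -5.1, -3.3]
opening: 0.0284
finger_force: 22.0
```

Call:
apply_moves --slide '[[0, 0, -0.1], [0, 0, -0.1], [0, 0, 0], [0, 0, 0], [0, 0, 0]]' --rot '[[0, 0, 0], [0, 0, 0], [0, 0, 0], [0, 0, 0], [0, 0, 0]]' --hand '[220, 220, 220, 220, 220]'

```text
t: 7.15
tcp_pos: [0.5417, 0.2538, 0.1522]
eef_rot: [-3.141, 0.0, 2.821]
contact_force: [-3.4, -6.3, 4.5]
opening: 0.0285
finger_force: 22.0
```

Call:
apply_moves --slide '[[0, 0, -0.05], [0, 0, -0.05], [0, 0, 0], [0, 0, 0], [0, 0, 0]]' --rot '[[0, 0, 0], [0, 0, 0], [0, 0, 0], [0, 0, 0], [0, 0, 0]]' --hand '[220, 220, 220, 220, 220]'

```text
t: 7.65
tcp_pos: [0.5417, 0.2537, 0.1526]
eef_rot: [-3.141, -0.0, 2.821]
contact_force: [-1.0, -6.4, -1.0]
opening: 0.0282
finger_force: 22.0
```

Run:
```python
from h import *
for _ in range(3):
    s=r.sense();print(s["t"],np.round(s["tcp_pos"],4),np.round(s["contact_force"],1),s["opening"])
    a=r.capture("scene")["pixels"][190:290,245:345]
cv2.imwrite("pics/c3.png",cv2.resize(a,(600,600),interpolation=2)[:,:,::-1])
```

```text
7.65 [0.5417 0.2537 0.1526] [-1.  -6.4 -1. ] 0.028223226303103807
7.7 [0.5417 0.2537 0.1526] [-0.7 -6.8  0.2] 0.02861340792615688
7.75 [0.5417 0.2537 0.1526] [-2.  -5.2 -0.6] 0.028386597469934573
```

View pics/c3.png

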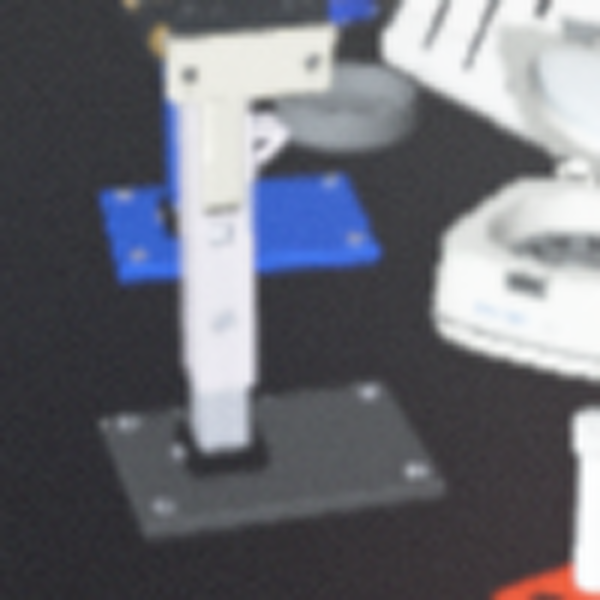

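The middle hole is now at crop (222,233), where the button was at the start, and it looks filled like the original, so it has probably caught. A gentle 1 mm pull will tell.

Call:
apply_moves --slide '[[0, 0, -0.05], [0, 0, -0.05], [0, 0, 0], [0, 0, 0], [0, 0, 0]]' --rot '[[0, 0, 0], [0, 0, 0], [0, 0, 0], [0, 0, 0], [0, 0, 0]]' --hand '[220, 220, 220, 220, 220]'

```text
t: 8.3
tcp_pos: [0.5416, 0.2537, 0.1532]
eef_rot: [-3.141, -0.0, 2.821]
contact_force: [1.0, -5.6, -3.7]
opening: 0.0285
finger_force: 22.0
```

Call:
apply_moves --slide '[[0, 0, -0.05], [0, 0, -0.05], [0, 0, 0], [0, 0, 0], [0, 0, 0]]' --rot '[[0, 0, 0], [0, 0, 0], [0, 0, 0], [0, 0, 0], [0, 0, 0]]' --hand '[220, 220, 220, 220, 220]'

```text
t: 8.8
tcp_pos: [0.5416, 0.2537, 0.1541]
eef_rot: [-3.14, -0.0, 2.821]
contact_force: [1.1, -4.8, -5.1]
opening: 0.0287
finger_force: 22.0
```

Call:
apply_moves --slide '[[0, 0, -0.05], [0, 0, -0.05], [0, 0, 0], [0, 0, 0], [0, 0, 0]]' --rot '[[0, 0, 0], [0, 0, 0], [0, 0, 0], [0, 0, 0], [0, 0, 0]]' --hand '[220, 220, 220, 220, 220]'

```text
t: 9.3
tcp_pos: [0.5416, 0.2537, 0.1547]
eef_rot: [-3.14, -0.001, 2.821]
contact_force: [1.8, -3.7, -6.8]
opening: 0.0285
finger_force: 22.0
```

Run:
```python
from h import *
F=[]
for _ in range(4):
    s=r.sense();F.append(s["contact_force"][2]);c=r.capture("scene")
print(np.round(F,1),s["tcp_pos"])
g=cv2.cvtColor(c["pixels"][190:290,245:345],cv2.COLOR_RGB2GRAY);b=cv2.imread("pics/c3.png",0);b=cv2.resize(b,(100,100),interpolation=cv2.INTER_AREA)
for n,i in(("now",g),("c3",b)): print(n,i[30:75,37].tolist())
cv2.imwrite("pics/c4.png",cv2.resize(c["pixels"][205:260,260:310],(500,550),interpolation=2)[:,:,::-1])
```

```text
[-6.8 -7.4 -7.4 -7.1] [0.54157144 0.25370211 0.1547258 ]
now [231, 231, 224, 191, 177, 219, 225, 217, 223, 219, 214, 229, 233, 234, 235, 234, 233, 234, 233, 234, 230, 219, 207, 208, 219, 232, 234, 233, 233, 234, 233, 234, 234, 230, 217, 208, 209, 207, 207, 208, 207, 207, 208, 195, 146]
c3 [230, 231, 231, 217, 184, 191, 219, 220, 220, 217, 216, 230, 236, 235, 234, 234, 233, 234, 234, 233, 232, 225, 214, 208, 212, 224, 231, 234, 234, 233, 233, 233, 234, 232, 225, 215, 207, 207, 207, 206, 207, 206, 205, 192, 145]
```

View pics/c4.png

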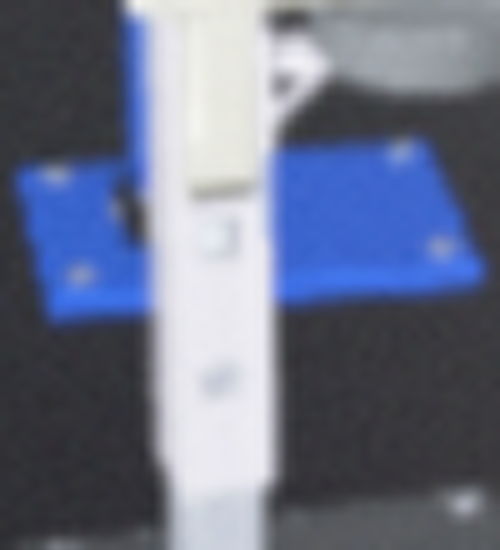

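The third hole rose only about 0.8 px (about 0.7 mm) while the fingers went 2.1 mm, and the button's bright nose shows in the middle hole at (218,238). It looks caught. To confirm, I push back down gently.

Call:
apply_moves --slide '[[0, 0, 0.1], [0, 0, 0.1], [0, 0, 0.1], [0, 0, 0], [0, 0, 0]]' --rot '[[0, 0, 0], [0, 0, 0], [0, 0, 0], [0, 0, 0], [0, 0, 0]]' --hand '[220, 220, 220, 220, 220]'

```text
t: 10.0
tcp_pos: [0.5417, 0.2537, 0.1525]
eef_rot: [-3.141, -0.0, 2.821]
contact_force: [-1.8, -6.6, -1.1]
opening: 0.0283
finger_force: 22.0
```

Call:
apply_moves --slide '[[0, 0, 0.1], [0, 0, 0.05], [0, 0, 0], [0, 0, 0], [0, 0, 0]]' --rot '[[0, 0, 0], [0, 0, 0], [0, 0, 0], [0, 0, 0], [0, 0, 0]]' --hand '[220, 220, 220, 220, 220]'

```text
t: 10.5
tcp_pos: [0.5418, 0.2538, 0.1521]
eef_rot: [-3.141, 0.001, 2.821]
contact_force: [-5.1, -8.1, 7.2]
opening: 0.0284
finger_force: 22.0
```

The fingers stopped at +7 N on the way down and at -7 N on the way up, so the tube is locked with play, about 30 mm up. I release, open and lift clear.

Call:
apply_moves --slide '[[0, 0, -0.1], [0, 0, 0], [0, 0, 0], [0, 0, 0], [0, 0, 0]]' --rot '[[0, 0, 0], [0, 0, 0], [0, 0, 0], [0, 0, 0], [0, 0, 0]]' --hand '[220, 120, 50, 0, 0]'

```text
t: 11.0
tcp_pos: [0.5417, 0.2543, 0.1521]
eef_rot: [3.141, -0.0, 2.821]
contact_force: [-0.1, 0.2, 0.4]
opening: 0.0556
finger_force: 0.0
```

Call:
apply_moves --slide '[[0, 0, 0], [0, 0, -1], [0, 0, -3], [0, 0, -4], [0, 0, -3.5]]' --rot '[[0, 0, 0], [0, 0, 0], [0, 0, 0], [0, 0, 0], [0, 0, 0]]' --hand '[0, 0, 0, 0, 0]'

```text
t: 11.5
tcp_pos: [0.5416, 0.2541, 0.2698]
eef_rot: [3.141, 0.001, 2.821]
contact_force: [0.1, -0.4, -1.0]
opening: 0.0918
finger_force: 0.0
```

Run:
```python
from h import *
r.capture("top");r.capture("top");s=r.sense();w=r.capture("wrist");T=wristT(s,w);print(s["t"],np.round(s["tcp_pos"],4),s["eef_rot"],np.round(s["contact_force"],1))
g=cv2.cvtColor(w["pixels"],cv2.COLOR_RGB2GRAY)
c=proj(w,[.5414,.2555,.215],T).round().astype(int);print(c)
i=c[0]-45+np.where(g[c[1],c[0]-45:c[0]+45]<85)[0];j=c[1]-50+np.where(g[c[1]-50:c[1]+50,c[0]]<85)[0]
print(i[0],i[-1],j[0],j[-1]);
for z in(.185,.210,.215,.22):print(z,np.linalg.norm(onz(w,(i[0],c[1]),z,T)-onz(w,(i[-1]+1,c[1]),z,T)))
print(onz(w,((i[0]+i[-1])/2,j[-1]+.5),.215,T)-.0145*np.array([.949,-.315,0]))
cv2.imwrite("pics/w3.png",np.hstack([w["pixels"][120:420,200:440],cv2.resize(r.capture("scene")["pixels"][190:290,245:345],(300,300),interpolation=2)])[:,:,::-1])
```

```text
11.6 [0.5428 0.2546 0.2735] [3.13657539 0.0056875  2.82088044] [ 0.2  0.1 -0.3]
[319 253]
296 342 231 274
0.185 0.03220938908140177
0.21 0.02903862170920503
0.215 0.028404468234765664
0.22 0.02777031476032631
[0.54075152 0.25587456 0.215     ]
```

View pics/w3.png

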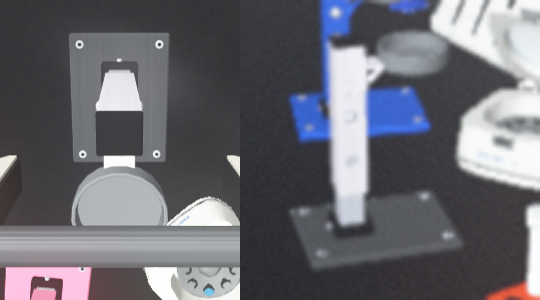

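The tube stays raised (cap at (319,253), its size fitting z ≈ 0.21) and the fingers are clear. Now over to the bottle.

Call:
apply_moves --slide '[[-0.9, -4.5, 0], [-0.9, -4.5, 0], [-0.9, -4.5, 0], [-0.9, -4.5, 0], [-0.9, -4.5, 0]]' --rot '[[0, 0, 0], [0, 0, 0], [0, 0, 0], [0, 0, 0], [0, 0, 0]]' --hand '[0, 0, 0, 0, 0]'

```text
t: 12.2
tcp_pos: [0.5126, 0.0248, 0.266]
eef_rot: [-3.141, -0.001, 2.821]
contact_force: [-0.3, 0.4, 0.9]
opening: 0.0928
finger_force: 0.0
```

Call:
apply_moves --slide '[[-0.9, -4.5, 0], [-0.9, -4.5, 0], [-0.9, -4.5, 0], [-0.9, -4.5, 0], [-0.8, -4.5, 0]]' --rot '[[0, 0, 0], [0, 0, 0], [0, 0, 0], [0, 0, 0], [0, 0, 0]]' --hand '[0, 0, 0, 0, 0]'

```text
t: 12.7
tcp_pos: [0.4834, -0.2027, 0.2661]
eef_rot: [3.141, -0.001, 2.821]
contact_force: [0.5, 0.7, -0.7]
opening: 0.0931
finger_force: 0.0
```

Call:
apply_moves --slide '[[-0.8, -4.2, 1], [0, 0, 3], [0, 0, 3], [0, 0, 0], [0, 0, 0]]' --rot '[[0, 0, 0], [0, 0, 0], [0, 0, 0], [0, 0, 0], [0, 0, 0]]' --hand '[0, 0, 0, 0, 0]'

```text
t: 13.2
tcp_pos: [0.4784, -0.2431, 0.1971]
eef_rot: [3.141, -0.001, 2.821]
contact_force: [-0.5, 0.5, 0.9]
opening: 0.0931
finger_force: 0.0
```

```bash
cat > blue.py <<'E'
from h import *
for _ in range(3): r.capture("scene")
s=r.sense();w=r.capture("wrist");T=wristT(s,w);print(s["t"],np.round(s["tcp_pos"],4),np.round(s["eef_rot"],4),np.round(s["qd"],3))
h=cv2.cvtColor(w["pixels"],cv2.COLOR_RGB2HSV);m=cv2.inRange(h,(105,120,50),(130,255,255))
cs,_=cv2.findContours(m,0,2)
for c in cs:
    if cv2.contourArea(c)>300:
        (u,v),rad=cv2.minEnclosingCircle(c);print(cv2.boundingRect(c),cv2.contourArea(c),(u,v),rad,"P",onz(w,(u,v),.1,T).round(4),"r",rad/388.6*(T[2,3]-.1))
M=R.from_euler("xyz",s["eef_rot"]).as_matrix()
cv2.imwrite("pics/b.png",w["pixels"][:,:,::-1])
E
python3 blue.py
```

```text
13.35 [ 0.4792 -0.2434  0.1989] [-3.1412e+00  1.9000e-03  2.8214e+00] [-0.002  0.     0.002  0.    -0.002 -0.001]
(424, 390, 63, 42) 1831.0 (453.4473571777344, 413.96710205078125) 33.52922058105469 P [ 0.652  -0.1869  0.1   ] r 0.022826852360717565
(309, 320, 33, 26) 667.0 (325.0, 337.1458435058594) 17.406417846679688 P [ 0.5543 -0.2635  0.1   ] r 0.011850371807915676
(301, 209, 47, 51) 1863.0 (323.7463684082031, 233.94927978515625) 25.49651527404785 P [ 0.4772 -0.2391  0.1   ] r 0.01735814849815883
```

The bottle's cap is the blob at (324,236) with r = 17.4 mm as specified, and the small bottle's blue cap is at (325,337), farther off. I correct by 1.4 and 2 mm, descend, and close.

Call:
apply_moves --slide '[[0.14, 0.2, 3], [0, 0, 4], [0, 0, 4], [0, 0, 3], [0, 0, 1]]' --rot '[[0, 0, 0], [0, 0, 0], [0, 0, 0], [0, 0, 0], [0, 0, 0]]' --hand '[0, 0, 0, 0, 0]'

```text
t: 13.9
tcp_pos: [0.4772, -0.2404, 0.045]
eef_rot: [3.141, -0.003, 2.821]
contact_force: [-0.3, 0.7, 0.9]
opening: 0.0927
finger_force: 0.0
```

Call:
apply_moves --slide '[[0, 0, 0], [0, 0, 0], [0, 0, 0], [0, 0, 0], [0, 0, 0]]' --rot '[[0, 0, 0], [0, 0, 0], [0, 0, 0], [0, 0, 0], [0, 0, 0]]' --hand '[60, 80, 95, 130, 130]' --squeeze 20

```text
t: 14.4
tcp_pos: [0.4783, -0.2412, 0.048]
eef_rot: [-3.141, 0.001, 2.821]
contact_force: [0.2, 0.2, -0.5]
opening: 0.0576
finger_force: 0.0
```

Call:
apply_moves --slide '[[0, 0, 0], [0, 0, 0], [0, 0, 0], [0, 0, 0], [0, 0, 0]]' --rot '[[0, 0, 0], [0, 0, 0], [0, 0, 0], [0, 0, 0], [0, 0, 0]]' --hand '[140, 140, 140, 140, 140]'

```text
t: 14.9
tcp_pos: [0.4783, -0.2413, 0.0478]
eef_rot: [-3.141, 0.001, 2.821]
contact_force: [0.0, 0.3, 7.2]
opening: 0.0534
finger_force: 20.0
```

```bash
python3 blue.py
python3 - <<'E'
from h import *
s=r.sense();w=r.capture("wrist");T=wristT(s,w)
print(proj(w,np.array(s["tcp_pos"])*[1,1,0]+[0,0,.1],T),np.round(s["contact_force"],1),s["opening"])
E
```

```text
15.05 [ 0.4783 -0.2412  0.0477] [-3.1414e+00  8.0000e-04  2.8208e+00] [-0.001  0.001  0.001 -0.001  0.001 -0.002]
(286, 388, 73, 14) 650.0 (322.0, 388.0) 36.000099182128906 P [ 0.4894 -0.2429  0.1   ] r 0.010515509897490397
(273, 291, 99, 55) 4095.5 (322.0, 339.91510009765625) 49.17007827758789 P [ 0.4722 -0.2372  0.1   ] r 0.014362417230367663
[316.04602093 358.99027248] [-1.1 -0.6  5.2] 0.05399338636749726
```

View pics/b.png

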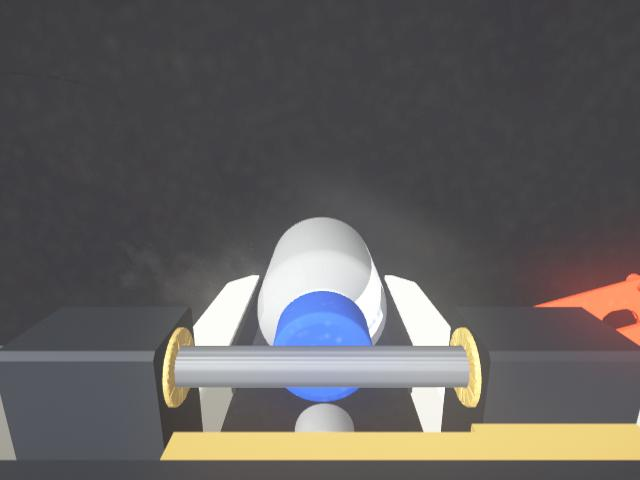

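The fingers hold the bottle (cap centre about (322,354), opening 54 mm), upright and centred. I lift it a little first to check the grip.

Call:
apply_moves --slide '[[0, 0, -0.5], [0, 0, -1], [0, 0, -2], [0, 0, -2], [0, 0, -1.5]]' --rot '[[0, 0, 0], [0, 0, 0], [0, 0, 0], [0, 0, 0], [0, 0, 0]]' --hand '[140, 140, 140, 140, 140]' --squeeze 25

```text
t: 15.65
tcp_pos: [0.4782, -0.2411, 0.119]
eef_rot: [-3.141, 0.001, 2.821]
contact_force: [0.6, -0.2, -1.4]
opening: 0.054
finger_force: 25.0
```

Call:
apply_moves --slide '[[0, 0, -3.5], [0, 0, -4], [0, 0, -4], [0, 0, -4], [0, 0, -2.5]]' --rot '[[0, 0, 0], [0, 0, 0], [0, 0, 0], [0, 0, 0], [0, 0, 0]]' --hand '[140, 140, 140, 140, 140]'

```text
t: 16.15
tcp_pos: [0.478, -0.2411, 0.3009]
eef_rot: [-3.141, 0.003, 2.821]
contact_force: [0.9, -0.6, -1.6]
opening: 0.0543
finger_force: 25.0
```

```bash
python3 blue.py
python3 - <<'E'
from h import *
s=r.sense();w=r.capture("wrist");T=wristT(s,w);M=R.from_euler("xyz",s["eef_rot"]).as_matrix()
print(proj(w,np.array(s["tcp_pos"])-M[:,2]*.0522,T),np.round(s["contact_force"],1),s["opening"])
print(M.T@(np.array([.602,.2337,.30])-s["tcp_pos"])*100)
E
```

```text
16.3 [ 0.4782 -0.2412  0.2986] [-3.1411e+00  2.3000e-03  2.8209e+00] [-0.002  0.018  0.058 -0.    -0.021 -0.   ]
(397, 387, 26, 45) 635.5 (409.5, 410.1590881347656) 23.803325653076172 P [ 0.722  -0.2176  0.1   ] r 0.022313280694343147
(286, 387, 73, 15) 685.0 (322.0, 388.0) 36.000099182128906 P [ 0.6648 -0.3005  0.1   ] r 0.033746558349976835
(273, 291, 99, 55) 4115.0 (321.9512939453125, 339.7272644042969) 49.23454284667969 P [ 0.6093 -0.2822  0.1   ] r 0.04615254987504887
[316.07811326 358.79417264] [ 0.1  0.5 -2.6] 0.053997496835009894
[ 3.18733585 48.96118773 -0.31978625]
```

The bottle is in the hand and has not shifted. I carry it over the cup.

Call:
apply_moves --slide '[[0.2, 2.5, 0], [0.2, 3.5, 0], [0.2, 3.5, 0], [0.2, 3.5, 0], [0.2, 3.5, 0]]' --rot '[[0, 0, 0], [0, 0, 0], [0, 0, 0], [0, 0, 0], [0, 0, 0]]' --hand '[140, 140, 140, 140, 140]'

```text
t: 16.9
tcp_pos: [0.5202, -0.0799, 0.2953]
eef_rot: [-3.141, -0.002, 2.821]
contact_force: [0.1, 0.2, -1.6]
opening: 0.0538
finger_force: 25.0
```

Call:
apply_moves --slide '[[0.2, 3.5, 0], [0.2, 3.5, 0], [0.2, 3.5, 0], [0.2, 3.5, 0], [0.2, 3.5, 0]]' --rot '[[0, 0, 0], [0, 0, 0], [0, 0, 0], [0, 0, 0], [0, 0, 0]]' --hand '[140, 140, 140, 140, 140]'

```text
t: 17.4
tcp_pos: [0.5659, 0.0894, 0.2952]
eef_rot: [-3.141, -0.002, 2.821]
contact_force: [0.3, 0.3, -1.6]
opening: 0.0539
finger_force: 25.0
```

Call:
apply_moves --slide '[[0.3, 3.5, 0], [0.3, 3.5, 0], [0.3, 3.5, 0], [0.2, 3, 0], [0.1, 1, 0]]' --rot '[[0, 0, 0], [0, 0, 0], [0, 0, 0], [0, 0, 0], [0, 0, 0]]' --hand '[140, 140, 140, 140, 140]'

```text
t: 17.9
tcp_pos: [0.6003, 0.2315, 0.2946]
eef_rot: [-3.14, -0.003, 2.823]
contact_force: [0.9, -0.3, -1.2]
opening: 0.054
finger_force: 25.0
```

Run:
```python
from h import *
for _ in range(5): c=r.capture("scene")
t=r.capture("top");s=r.sense();w=r.capture("wrist");T=wristT(s,w);M=R.from_euler("xyz",s["eef_rot"]).as_matrix()
print(s["t"],np.round(s["tcp_pos"],4),np.round(s["eef_rot"],4),(M.T@(np.array([.602,.2337,.27])-s["tcp_pos"])*100).round(2))
print("cap exp",proj(w,[.5406,.2541,.215],T),"rim centre exp",proj(w,[.6013,.2339,.2034],T))
cv2.imwrite("pics/p1.png",np.hstack([w["pixels"][140:440,170:470],cv2.resize(c["pixels"][130:290,245:345],(250,400),interpolation=2)[50:350]])[:,:,::-1])
```

```text
18.2 [0.6004 0.2281 0.2971] [-3.1413 -0.      2.8198] [0.02 0.58 2.71]
cap exp [327.92576812 144.91599623] rim centre exp [327.21308798 239.32927157]
```

Call:
apply_moves --slide '[[0, 0.58, 0], [0, 0, 1], [0, 0, 1], [0, 0, 0], [0, 0, 0]]' --rot '[[0, 0, 0], [0, 0, 0], [0, 0, 0], [0, 0, 0], [0, 0, 0]]' --hand '[140, 140, 140, 140, 140]'

```text
t: 18.75
tcp_pos: [0.6022, 0.2347, 0.2766]
eef_rot: [-3.141, -0.001, 2.821]
contact_force: [1.4, 0.7, -1.9]
opening: 0.0538
finger_force: 25.0
```

Run:
```python
from h import *
r.capture("scene")
s=r.sense();w=r.capture("wrist");T=wristT(s,w);M=R.from_euler("xyz",s["eef_rot"]).as_matrix()
print(s["t"],np.round(s["tcp_pos"],4),np.round(s["eef_rot"],4),(M.T@(np.array([.602,.2337,.27])-s["tcp_pos"])*100).round(2))
c=proj(w,[.5406,.2541,.2145],T);print("cap exp",c)
g=cv2.cvtColor(w["pixels"],cv2.COLOR_RGB2GRAY);u,v=c.round().astype(int)
print(u-50,g[v,u-50:u+50:2].tolist());print(v-50,g[v-50:v+60:2,u].tolist())
```

```text
18.8 [0.6023 0.2348 0.2771] [-3.1415e+00 -1.0000e-04  2.8208e+00] [-0.   -0.11  0.71]
cap exp [316.50154214 146.38329204]
267 [69, 72, 117, 117, 115, 115, 114, 117, 121, 119, 119, 118, 120, 122, 71, 75, 73, 74, 74, 73, 74, 75, 74, 73, 72, 72, 73, 72, 71, 71, 69, 69, 69, 69, 69, 68, 66, 66, 60, 122, 120, 119, 118, 120, 120, 117, 118, 118, 115, 117]
96 [118, 119, 118, 119, 119, 119, 119, 119, 119, 119, 117, 119, 127, 110, 59, 62, 64, 65, 65, 64, 66, 68, 69, 69, 70, 72, 74, 76, 78, 80, 82, 87, 89, 91, 94, 97, 98, 102, 104, 133, 235, 251, 251, 251, 251, 251, 251, 252, 252, 252, 225, 161, 202, 184, 228]
```

Run:
```python
from h import *
s=r.sense();w=r.capture("wrist");T=wristT(s,w);d=np.array([.949,-.315,0]);n=np.array([.315,.949,0])
g=cv2.cvtColor(w["pixels"],cv2.COLOR_RGB2GRAY);u=319
col=g[160:190,u-8:u+9].mean(1);print(col.round().tolist())
k=np.where(col>160)[0][0]+160-.5
for z in(.213,.2145,.216):
    P=onz(w,(u,k),z,T)-.0145*d;print(z,k,P.round(4),"along",(P-s["tcp_pos"])@d,"lat",(P-s["tcp_pos"])@n)
# bottle cap: far edge v 402 at u 322, cap height .1-.0478 above TCP
Q=onz(w,(322,402),s["tcp_pos"][2]+.0522,T)-.017*d;print("bottle along",(Q-s["tcp_pos"])@d,"lat",(Q-s["tcp_pos"])@n)
# visible rim sides of cup
z=.2025
for uv in((0,0),):pass
e=proj(w,np.array([.6013,.2339,z]),T);v=int(e[1]);print("rim",e);print(g[v-40,200:450:4].tolist());print(g[v-20,200:450:4].tolist())
```

```text
[88.0, 89.0, 90.0, 91.0, 93.0, 94.0, 95.0, 97.0, 98.0, 99.0, 100.0, 101.0, 102.0, 101.0, 156.0, 204.0, 227.0, 242.0, 248.0, 251.0, 251.0, 251.0, 251.0, 251.0, 251.0, 251.0, 251.0, 251.0, 251.0, 251.0]
0.213 174.5 [0.5427 0.2549 0.213 ] along -0.06296175850686271 lat 0.00033566907742344865
0.2145 174.5 [0.5426 0.255  0.2145] along -0.0631160588669178 lat 0.0003443791274499914
0.216 174.5 [0.5425 0.2551 0.216 ] along -0.06327035922697292 lat 0.0003530891774765834
bottle along -0.0003275851427603113 lat 0.001967361077806737
rim [316.80101011 247.23852083]
[55, 54, 55, 56, 59, 57, 57, 56, 58, 58, 59, 61, 62, 62, 65, 66, 68, 70, 104, 120, 120, 123, 167, 190, 183, 169, 186, 187, 188, 188, 188, 189, 190, 188, 188, 174, 189, 149, 133, 137, 136, 131, 113, 98, 94, 91, 89, 84, 82, 78, 73, 72, 69, 68, 66, 64, 61, 58, 59, 58, 56, 57, 56]
[60, 58, 58, 57, 59, 58, 59, 61, 60, 63, 64, 63, 65, 66, 69, 70, 72, 72, 79, 182, 183, 185, 186, 233, 233, 234, 234, 233, 232, 231, 229, 227, 225, 223, 219, 214, 208, 199, 188, 186, 174, 182, 99, 88, 88, 89, 87, 85, 85, 83, 81, 79, 78, 76, 74, 75, 72, 70, 69, 68, 67, 65, 67]
```

Relative to the tube's cap, the bottle must go 1.2 mm outward and 1.3 mm to -y. I correct that and descend gently.

Call:
apply_moves --slide '[[-0.12, -0.13, 0], [0, 0, 0.8], [0, 0, 0.8], [0, 0, 0.5], [0, 0, 0]]' --rot '[[0, 0, 0], [0, 0, 0], [0, 0, 0], [0, 0, 0], [0, 0, 0]]' --hand '[140, 140, 140, 140, 140]'

```text
t: 19.4
tcp_pos: [0.6028, 0.2331, 0.2548]
eef_rot: [-3.141, -0.001, 2.821]
contact_force: [0.3, -0.3, -1.1]
opening: 0.0536
finger_force: 25.0
```

Call:
apply_moves --slide '[[0, 0, 0.2], [0, 0, 0.2], [0, 0, 0.1], [0, 0, 0.1], [0, 0, 0]]' --rot '[[0, 0, 0], [0, 0, 0], [0, 0, 0], [0, 0, 0], [0, 0, 0]]' --hand '[140, 140, 140, 140, 140]'

```text
t: 19.9
tcp_pos: [0.603, 0.2332, 0.2501]
eef_rot: [3.142, -0.0, 2.821]
contact_force: [0.8, -0.1, -1.3]
opening: 0.0538
finger_force: 25.0
```

Call:
apply_moves --slide '[[0, 0, 0.1], [0, 0, 0.1], [0, 0, 0.1], [0, 0, 0.1], [0, 0, 0]]' --rot '[[0, 0, 0], [0, 0, 0], [0, 0, 0], [0, 0, 0], [0, 0, 0]]' --hand '[140, 140, 140, 140, 140]'

```text
t: 20.4
tcp_pos: [0.603, 0.2332, 0.2459]
eef_rot: [-3.141, -0.0, 2.821]
contact_force: [0.0, -0.5, -1.6]
opening: 0.0541
finger_force: 25.0
```

Call:
apply_moves --slide '[[0, 0, 0.1], [0, 0, 0.1], [0, 0, 0.1], [0, 0, 0.1], [0, 0, 0]]' --rot '[[0, 0, 0], [0, 0, 0], [0, 0, 0], [0, 0, 0], [0, 0, 0]]' --hand '[140, 140, 140, 140, 140]'

```text
t: 20.9
tcp_pos: [0.603, 0.2332, 0.2419]
eef_rot: [-3.141, -0.0, 2.821]
contact_force: [-0.2, 0.1, -2.2]
opening: 0.054
finger_force: 25.0
```

It has entered the bore without touching. I keep on to the floor.

Call:
apply_moves --slide '[[0, 0, 0.1], [0, 0, 0.1], [0, 0, 0.1], [0, 0, 0.05], [0, 0, 0]]' --rot '[[0, 0, 0], [0, 0, 0], [0, 0, 0], [0, 0, 0], [0, 0, 0]]' --hand '[140, 140, 140, 140, 140]'

```text
t: 21.4
tcp_pos: [0.603, 0.2332, 0.2385]
eef_rot: [-3.142, -0.0, 2.821]
contact_force: [-0.2, -0.1, -1.6]
opening: 0.0543
finger_force: 25.0
```

Call:
apply_moves --slide '[[0, 0, 0.05], [0, 0, 0.05], [0, 0, 0.05], [0, 0, 0], [0, 0, 0]]' --rot '[[0, 0, 0], [0, 0, 0], [0, 0, 0], [0, 0, 0], [0, 0, 0]]' --hand '[140, 140, 140, 140, 140]'

```text
t: 21.9
tcp_pos: [0.6031, 0.2332, 0.2371]
eef_rot: [-3.142, -0.0, 2.821]
contact_force: [0.6, -0.5, -1.9]
opening: 0.0537
finger_force: 25.0
```

Call:
apply_moves --slide '[[0, 0, 0.05], [0, 0, 0.05], [0, 0, 0], [0, 0, 0], [0, 0, 0]]' --rot '[[0, 0, 0], [0, 0, 0], [0, 0, 0], [0, 0, 0], [0, 0, 0]]' --hand '[140, 140, 140, 140, 140]'

```text
t: 22.4
tcp_pos: [0.6031, 0.2332, 0.2362]
eef_rot: [-3.142, -0.0, 2.821]
contact_force: [-0.6, -1.0, -2.1]
opening: 0.0541
finger_force: 25.0
```

Call:
apply_moves --slide '[[0, 0, 0.05], [0, 0, 0.05], [0, 0, 0], [0, 0, 0], [0, 0, 0]]' --rot '[[0, 0, 0], [0, 0, 0], [0, 0, 0], [0, 0, 0], [0, 0, 0]]' --hand '[140, 140, 140, 140, 140]'

```text
t: 22.9
tcp_pos: [0.6031, 0.2332, 0.2352]
eef_rot: [3.142, 0.0, 2.821]
contact_force: [-0.2, 0.3, -0.6]
opening: 0.0539
finger_force: 25.0
```

Call:
apply_moves --slide '[[0, 0, 0.05], [0, 0, 0.0], [0, 0, 0], [0, 0, 0], [0, 0, 0]]' --rot '[[0, 0, 0], [0, 0, 0], [0, 0, 0], [0, 0, 0], [0, 0, 0]]' --hand '[140, 140, 140, 140, 140]'

```text
t: 23.4
tcp_pos: [0.6031, 0.2332, 0.2347]
eef_rot: [3.142, 0.0, 2.821]
contact_force: [-0.7, 1.1, -0.8]
opening: 0.0543
finger_force: 25.0
```

Call:
apply_moves --slide '[[0, 0, 0.05], [0, 0, 0.05], [0, 0, 0], [0, 0, 0], [0, 0, 0]]' --rot '[[0, 0, 0], [0, 0, 0], [0, 0, 0], [0, 0, 0], [0, 0, 0]]' --hand '[140, 140, 140, 140, 140]'

```text
t: 23.9
tcp_pos: [0.6032, 0.2332, 0.2344]
eef_rot: [3.141, 0.001, 2.821]
contact_force: [-2.1, -1.2, 5.4]
opening: 0.0541
finger_force: 25.0
```

The bottle rests on the floor (+5 N at the expected height). I open slowly and withdraw straight up.

Call:
apply_moves --slide '[[0, 0, -0.05], [0, 0, 0], [0, 0, 0], [0, 0, 0], [0, 0, 0]]' --rot '[[0, 0, 0], [0, 0, 0], [0, 0, 0], [0, 0, 0], [0, 0, 0]]' --hand '[140, 100, 95, 85, 60]' --squeeze 6

```text
t: 24.4
tcp_pos: [0.603, 0.2332, 0.234]
eef_rot: [-3.141, -0.0, 2.821]
contact_force: [-0.0, -0.2, 0.1]
opening: 0.066
finger_force: 0.0
```

Call:
apply_moves --slide '[[0, 0, 0], [0, 0, 0], [0, 0, 0], [0, 0, -0.5], [0, 0, -1]]' --rot '[[0, 0, 0], [0, 0, 0], [0, 0, 0], [0, 0, 0], [0, 0, 0]]' --hand '[30, 0, 0, 0, 0]'

```text
t: 24.9
tcp_pos: [0.6029, 0.2331, 0.2491]
eef_rot: [-3.141, -0.001, 2.821]
contact_force: [-0.1, 0.2, 0.4]
opening: 0.093
finger_force: 0.0
```

Call:
apply_moves --slide '[[0, 0, -2], [0, 0, -3], [0, 0, -3], [0, 0, -3], [0, 0, -1]]' --rot '[[0, 0, 0], [0, 0, 0], [0, 0, 0], [0, 0, 0], [0, 0, 0]]' --hand '[0, 0, 0, 0, 0]'

```text
t: 25.4
tcp_pos: [0.6033, 0.2333, 0.3736]
eef_rot: [3.139, 0.004, 2.821]
contact_force: [-0.2, -0.0, 0.1]
opening: 0.0929
finger_force: 0.0
```

Run:
```python
from h import *
for _ in range(3): c=r.capture("scene")
t=r.capture("top");s=r.sense();w=r.capture("wrist");T=wristT(s,w);print(s["t"],np.round(s["tcp_pos"],4),np.round(s["contact_force"],1),s["opening"])
h=cv2.cvtColor(w["pixels"],cv2.COLOR_RGB2HSV);m=cv2.inRange(h,(105,120,50),(130,255,255));cs,_=cv2.findContours(m,0,2)
print("cap exp",proj(w,[.602,.2335,.287],T))
for k in cs:
    if cv2.contourArea(k)>300:
        q,rad=cv2.minEnclosingCircle(k);print(cv2.boundingRect(k),np.round(q,1),rad)
# scene: blue cap and white body upright over the cup; bystanders unmoved
T2=np.asarray(c["pose"]);print("scene cap exp",proj(c,[.602,.2335,.28],T2),"cup floor",proj(c,[.602,.2335,.187],T2))
for nm,cc in(("scene",c),("top",t)):
    a=cv2.imread(f"pics/{nm}0.png")[:,:,::-1];d=np.abs(a.astype(int)-cc["pixels"]).max(2)>50
    k,_,st,ce=cv2.connectedComponentsWithStats(d.astype(np.uint8))
    for i in range(1,k):
        if st[i,4]>12: print(nm,st[i].tolist())
hs=cv2.cvtColor(c["pixels"],cv2.COLOR_RGB2HSV);m=cv2.inRange(hs,(105,120,50),(130,255,255));k,_,st,ce=cv2.connectedComponentsWithStats(m)
for i in range(1,k):
    if st[i,4]>30:print("blue",st[i].tolist(),ce[i].round(1))
```

```text
25.6 [0.603  0.2332 0.368 ] [ 0.4 -0.5 -0.3] 0.09283435926152916
cap exp [318.74957348 244.3128072 ]
(297, 216, 51, 55) [321.8 243.1] 27.142236709594727
(474, 135, 148, 117) [543.2 200.5] 80.70741271972656
(521, 0, 37, 62) [536.6  28.6] 32.57802200317383
scene cap exp [301.89934179 177.87263259] cup floor [301.99977494 209.28746754]
scene [72, 0, 266, 128, 16105]
scene [108, 14, 19, 11, 30]
scene [0, 16, 24, 5, 66]
scene [0, 19, 109, 297, 13527]
scene [135, 66, 8, 24, 122]
scene [156, 71, 2, 12, 15]
scene [281, 90, 45, 27, 492]
scene [294, 119, 7, 22, 132]
scene [147, 132, 13, 10, 76]
scene [132, 141, 17, 5, 56]
scene [123, 141, 38, 36, 523]
scene [139, 173, 10, 15, 122]
scene [274, 174, 40, 55, 1036]
scene [275, 252, 3, 8, 16]
scene [286, 254, 2, 9, 18]
scene [84, 300, 84, 114, 3420]
scene [0, 305, 51, 101, 2154]
scene [17, 306, 17, 27, 72]
scene [366, 333, 28, 51, 1151]
scene [9, 344, 3, 6, 13]
scene [16, 345, 16, 17, 85]
scene [129, 388, 22, 20, 66]
top [83, 168, 334, 312, 26539]
top [288, 226, 7, 11, 36]
top [272, 243, 31, 23, 202]
top [425, 266, 20, 19, 280]
top [288, 274, 5, 4, 15]
top [327, 422, 26, 17, 215]
top [389, 441, 6, 5, 14]
blue [296, 175, 12, 8, 86] [301.9 178.4]
blue [261, 182, 26, 56, 423] [272.9 208.2]
blue [175, 186, 16, 5, 31] [181.6 187.7]
blue [288, 219, 21, 17, 286] [296.6 227.1]
blue [196, 221, 16, 17, 136] [202.9 229.1]
blue [222, 225, 15, 13, 124] [230.3 231.1]
blue [415, 249, 74, 78, 2296] [450.2 297.5]
blue [351, 273, 9, 8, 61] [354.9 276.7]
blue [420, 341, 16, 15, 185] [427.2 348.2]
```

The cap is where a bottle standing in the raised cup should show it (scene (302,178), expected (302,178)). The scene shows no change at the small bottle, dropper or beaker. I hand in.

```bash
python3 -c "
from cell import r
print(r.hand_in())"
```

```text
the job is handed in; nothing more can be done
None
```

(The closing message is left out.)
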